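Shut the open drink-gas line and vent it with the mallet

ROBOT

A 7-joint arm with a two-finger parallel gripper is mounted at the origin on a cart in front of the work surface, level with it; the furniture and walls round the work are solid. World frame = base frame: x ahead of the robot, y to its left, z up, the work surface at z = 0. Lengths are in m, angles in degrees, forces in N, time in s.
With the tool pointing down it reaches from about 0.425 to 0.95 m from the base axis. Payload 16.7 kg.
Tool frame: the origin (TCP) lies between the finger pads; the fingertips stand arm.tip_extent ahead of it and the grasp point (between the pads) lies 11 mm behind it (arm.tip_extent is the distance from the TCP to the fingertips, in m); z points along the fingers, y is the line along which they close (so a half turn about z gives the same grasp; the last joint's range is limited). The gripper opens to 94 mm and grips with 3 to 60 N. Pads are 16 mm wide; open, the fingers measure 119 mm over their backs; the gripper's body (75 mm by 177 mm) begins 78 mm behind the grasp point.
Start: joints at [-75.544, 24.414, 4.234, 92.017, -1.954, 63.644, -3.845], TCP at [0.264, 0.621, 0.213] pointing down, gripper open.
Joint ranges: [-163.25, 163.25], [-28.42, 122.38], [-70.27, 78.77], [12.13, 141.07], [-58.53, 238.53], [9.26, 117.41], [-156.51, 156.51]. Speed limits (degrees/s): [108.29, 108.29, 136.94, 136.94, 172.46, 172.46, 172.46].

INTERFACE

Orientations are given as [roll, pitch, yaw] about the fixed x, y, z axes, in that order (R = Rz(yaw) Ry(pitch) Rx(roll)).
In Python, from bench import status, read_camera, camera_model, ticket, nets, arm gives the robot as it stands. The module is installed in compiled form; this text tells all that it offers.
- The arm moves only by the shell command python3 -m handwheel 'ROWS' [FORCE]. ROWS is JSON, a list of rows, each an object of numbers: "x", "y", "z": the shift along the tool's x, y, z in cm; "turn": the turn about the tool's z in rad; "claw": the finger opening in cm, from 0 to 9.4. In form: [{"x": .., "y": .., "z": .., "turn": .., "claw": ..}, ...]. A call has 1 to 20 rows; each row is the pose to reach, as a shift and turn from the pose commanded when the call began, along the tool's axes at that moment; what a row does not reach only later rows make up. A row lasts 1/8 s, in which the tool goes at most 62.5 mm and 10.7 degrees, less where a joint would pass 70% of its speed; a pose out of reach is approached as far as the arm can. A call with a gripper value outside its range is refused whole. The fingers move at their own pace and stop on an object; FORCE is the grip in N (left out, the last holds). Time passes only in rows, so rows that repeat a pose let the fingers close. It gives the time, the measured TCP pose, the force, the opening and the grip force at its end, in the units of the state.
- status.sense(): the state, without advancing time (a new reading comes with each control period).
- read_camera(name): name is "scene" or "side" or "wrist"; returns (picture, depth): 420x560x3 uint8, red, green, blue; 420x560 float32, m along the optical axis (not along the pixel's ray), 0 where there is no reading.
- camera_model(name): a dict with "fx", "fy", "cx", "cy" (pixels), "world_to_cam" (4x4, takes a point from world to camera coordinates). Camera axes: x right, y up, looking along -z (the intrinsics and any distortion apply to the point x, -y, -z); pixel columns grow to the right and rows downward; lengths in m; the calibration is good to about 2 mm. The wrist camera is an equidistant fisheye: a pixel r from the principal point sees the ray r / f radians off the axis. A picture is of the moment at which its call begins: read the wrist's pose just before it. camera_model takes no time and is no camera call; for the wrist camera it gives the pose at the moment of the call.
- ticket.job_done(): hands the job in; it is judged then, once.
Trained networks look in the newest picture that a camera, given by its name, has taken for a name from the list of things; names that differ only in an ending like _2 or _b are one class to them, and where a whole thing is asked for, a point or a joint stands for the part that bears it (a point fixed in the world has none). Each returns a list of dicts, best first, with "score" (0 to 1); they miss things now and then, are a little off and sometimes report something else, mostly with a low value. They report only what shows in the picture. A call takes as long as a camera call.
- nets.regions_of(query, camera): "region" (420x560 bool, what is visible of it) and "extent" ([left, top, width, height] in pixels, round what is visible of it).
The state is a dict: "clock": time; "qpos": joint angles; "dq": joint speeds; "tau": joint torques, N m; "tool_pos": TCP position; "eef_rot": TCP orientation; "force": force on the tool from outside, world axes, zero at the start; "wrist_torque": the same for the moment, N m; "finger_gap": finger opening in m; "finger_force": force on a finger pad.
Only numpy, scipy, OpenCV 4.12 (cv2) and the standard library are available. Lean on these libraries where they do the work, as an engineer would, in place of code of your own. Each camera call takes 0.05 s, during which the arm holds its last target. There are 200 camera calls.

TASK

Of the two drink-gas lines on the counter, one is still open: its lever lies along its pipe. Turn that lever a quarter turn until the line is fully shut, then take the mallet and knock the same line's sprung bleed pin all the way down, using the mallet and not the fingers, to vent it. Finally stand the mallet on its head on the black tray again, as you found it, and leave the shut line and the things around as they are.

Things in the scene. Friction and masses are not known exactly. Their poses are not given: they have to be found in the camera images.
- station_a: the gas line that is still open: a fixed steel foot plate 80 (x) x 170 (y) x 8 mm carrying a pipe (diameter 22, ends at y = -97 and +107) along its own y axis, 50 mm up. The brass ball valve is at y = -30 and the bleed pin at y = +48 mm. Origin under the centre of the foot plate, z up. Either line may be the left or the right one
- lever_a (a joint): angle of line A's lever: 0 = open (lever points along the pipe, to the station's -y), 1.57 = shut stop (lever points across the pipe, to the station's -x, towards the robot). It turns clockwise seen from above, stays where it is left, and the stops are solid
- lever_a_grip (a point): grip point of line A's lever, 85 mm out from its pivot, 94 mm above the counter, in the middle of a black sleeve 75 mm long (45 to 120 mm from the pivot), 22 mm wide, 14 mm high. Its axes turn with the lever; -y points outwards along the lever
- lever_a_hinge (a point): point on the vertical turning axis of line A's lever, at the grip's height (94 mm up)
- bleed_a (a joint): how far line A's bleed pin is pressed down: 0 = up, 0.010 m = fully down on its stop; a spring (about 2 N at first, 5 N at the bottom) brings it up again
- bleed_a_top (a point): centre of the flat top of line A's bleed pin, a steel button head of 30 mm diameter; 118 mm above the counter when up
- station_b: the second gas line, built exactly like line A, already shut: not to be touched
- lever_b (a joint): angle of line B's lever, same meaning as lever_a; it is shut at the start and must remain so
- bleed_b (a joint): travel of line B's bleed pin, same meaning as bleed_a; to be left alone
- mallet: loose mallet, 0.30 kg: an upright black rubber head, diameter 52, 70 mm high, standing on its lower striking face, with a level wooden handle of 24 mm width and 22 mm height, its middle 35 mm above the lower face, reaching from the head to 161 mm from the head's axis along the mallet's -x. Origin: centre of the lower striking face; z up
- mallet_grip (a point): point in the middle of the mallet's handle, 65 mm from the head's axis, 35 mm above the lower face, near the head; axes as the mallet's
- black_tray: fixed flat black tray, 258 (x) x 183 (y) x 18 mm high at the rim; origin under its centre
- timer_1: small green kitchen timer, 50 x 72 x 68 mm, loose, origin under its centre; to be left alone
- milk_tin: loose tin, diameter 75, 58 mm high, origin under its centre; to be left alone
- dip_cups: loose stack of clear cups, diameter 66, 73 mm high, origin under its centre; to be left alone

How it is judged (in metres and radians):
On the way, in this order (a step that is already met when the one before it is completed fails the run):
1. the open line's lever has been turned to its shut stop (within about 7 degrees) (value of joint lever_a above 1.45 rad), for 0.2 s.
2. with the line shut, its bleed pin is driven at least 8 of its 10 mm down by the mallet (value of joint bleed_a above 0.008 m and contact force between mallet and station_a above 1 N and value of joint lever_a above 1.45 rad), for 0.02 s.
At the end, for the whole second after the job is handed in: Both levers shut (within 7 degrees of the stop), line A's bleed pin up again (within 3 mm), the mallet released and at rest standing on its head (tilt under 0.15 rad) with the head's middle over the black tray (within 115 mm in x and 80 mm in y of its centre) (value of joint each of lever_a, lever_b above 1.45 rad and value of joint bleed_a below 0.003 m and angle between mallet's own z axis and vertical below 0.15 rad and x of mallet in the frame of black_tray between -0.115 and 0.115 m and y of mallet in the frame of black_tray between -0.08 and 0.08 m and z of mallet in the frame of black_tray below 0.02 m and linear speed of mallet below 0.02 m/s); the robot touches nothing.
It fails at once if the bleed pin is pressed while its line is not shut (value of joint bleed_a above 0.004 m and value of joint lever_a below 1.4 rad).
It fails at once if the bleed pin is pressed down by the gripper or arm instead of the mallet (value of joint bleed_a above 0.004 m and contact force between any of the arm, the fingers and station_a above 1 N).
It fails at once if the shut line's lever is moved (value of joint lever_b below 1.4 rad).
It fails at once if the shut line's bleed pin is pressed (value of joint bleed_b above 0.004 m).
It fails at once if a bystander is pushed more than 30 mm (distance of any of timer_1, milk_tin, dip_cups from where it was at the start of the episode above 0.03 m).
It also fails if it takes over 72 s, if anything falls off the work surface, if the arm or the gripper's body presses on something with over 40 N, if the wrist force passes 120 N, or if a joint passes its speed limit or range.

## Working session

There is one attempt and no reset: what is moved stays moved. The work goes in short steps, Python scripts to look and compute and a shell command to move; the robot and the scene stay as the last step left them, time stands still between calls to the robot, and variables do not carry over. Pictures are saved under pics/ and viewed, at most 10 in all, crops included, and the job is handed in when it is done.

```bash
mkdir -p pics; cat > h.py <<'E'
import numpy as np,cv2
from bench import status, read_camera, camera_model, ticket, nets, arm
def cloud(name):
    p,d=read_camera(name); m=camera_model(name); v,u=np.mgrid[:420,:560]
    x=(u-m["cx"])/m["fx"]*d; y=(v-m["cy"])/m["fy"]*d
    P=np.stack([x,-y,-d,np.ones_like(d)],-1)@np.linalg.inv(m["world_to_cam"]).T
    P=P[...,:3]; P[d<=0]=np.nan
    return p,P
def save(p,n): cv2.imwrite("pics/"+n,cv2.cvtColor(p,cv2.COLOR_RGB2BGR))
E
python3 - <<'E'
from h import *
print(status.sense()); print(arm.tip_extent)
ims=[]
for c in("scene","side"):
    p,P=cloud(c); ims.append(p)
    for q in("station_a","lever_a","bleed_a","mallet","black_tray","timer_1","milk_tin","dip_cups"):
        for r in nets.regions_of(q,c)[:3]:
            X=P[r["region"]]; X=X[~np.isnan(X[:,0])]
            if len(X): print(c,q,round(r["score"],2),r["extent"],np.median(X,0).round(3),np.percentile(X,3,0).round(3),np.percentile(X,97,0).round(3))
    save(p,c+"0.png")
E
```

```text
{'clock': 0.0, 'qpos': array([-75.5400236 ,  24.45122169,   4.23374808,  92.04907549,
        -1.95573505,  63.64269949,  -3.84350886]), 'dq': array([-0.00725999, -0.09267506, -0.03069781, -0.05647179,  0.00345725,
       -0.06898896,  0.08817328]), 'tau': array([-1.62952416e-03, -9.35840607e+01,  3.66594046e+00, -4.54171050e+01,
       -4.90244315e-02,  2.04595743e-02,  7.45561215e-05]), 'tool_pos': array([0.26390745, 0.62084142, 0.21278294]), 'eef_rot': array([-1.79929396e+02,  4.56594072e-03,  1.56970559e+02]), 'force': array([ 0.13553709, -0.10187703,  0.90741414]), 'wrist_torque': array([-0.00506116, -0.0311375 ,  0.04327635]), 'finger_force': 0.0, 'finger_gap': 0.09394976701360239}
0.008
scene station_a 0.77 [279.4, 205.2, 64.8, 55.5] [ 0.535 -0.062  0.051] [ 0.451 -0.144  0.002] [0.567 0.03  0.116]
scene station_a 0.76 [197.8, 158.3, 74.1, 47.1] [0.586 0.267 0.046] [0.548 0.159 0.002] [0.632 0.372 0.113]
scene lever_a 0.78 [233.5, 171.8, 42.6, 14.5] [0.605 0.195 0.099] [0.593 0.138 0.001] [0.697 0.287 0.105]
scene lever_a 0.59 [305.2, 225.0, 22.2, 34.0] [ 0.492 -0.098  0.099] 
[... 1971 characters left out ...]
378 -0.426  0.005] [ 0.541 -0.342  0.074]
side mallet 0.29 [278.0, 197.4, 9.7, 6.9] [ 0.538 -0.004  0.116] [ 0.528 -0.019  0.098] [0.549 0.005 0.12 ]
side black_tray 0.81 [286.1, 156.9, 66.2, 31.4] [ 0.476 -0.35   0.002] [ 0.366 -0.433 -0.003] [ 0.604 -0.265  0.018]
side black_tray 0.36 [236.9, 228.4, 18.9, 31.2] [0.604 0.203 0.098] [0.591 0.142 0.091] [0.62  0.262 0.104]
side timer_1 0.56 [276.6, 308.9, 27.6, 35.6] [0.402 0.43  0.039] [0.377 0.391 0.002] [0.435 0.452 0.068]
side milk_tin 0.79 [284.9, 238.1, 25.9, 29.1] [0.447 0.153 0.052] [0.415 0.101 0.001] [0.483 0.174 0.06 ]
side dip_cups 0.58 [246.1, 189.5, 16.4, 27.5] [ 0.662 -0.038  0.053] [ 0.635 -0.078  0.007] [ 0.692 -0.019  0.074]
```

```bash
python3 - <<'E'
from h import *
A=[]
for c in("scene","side"):
    p,P=cloud(c); save(cv2.resize(p[130:370,140:450],None,fx=2.5,fy=2.5,interpolation=cv2.INTER_CUBIC),c+"1.png"); A.append((P.reshape(-1,3),p.reshape(-1,3)))
for i,(X,C) in enumerate(A):
    def sel(lo,hi): return X[np.all((X>lo)&(X<hi),1)]
    b=sel([.55,.29,.112],[.61,.37,.125]); print("bleed",len(b),(b.min(0)+b.max(0))/2,np.median(b,0))
    l=sel([.56,.1,.09],[.66,.29,.108]); d=np.linalg.svd(l-l.mean(0),full_matrices=0)[2][0]
    print("lever",len(l),l.mean(0),d,np.degrees(np.arctan2(d[1],d[0])),l.min(0),l.max(0))
    h=sel([.34,-.48,.03],[.60,-.30,.08]); t=h[h[:,2]>.066]; print("head",len(t),(t.min(0)+t.max(0))/2,t.min(0),t.max(0))
    k=h[(h[:,2]<.066)&(h[:,0]<.46)];m=np.median(k,0); d=np.linalg.svd(k-k.mean(0),full_matrices=0)[2][0]
    print("handle",len(k),k.mean(0),d,np.degrees(np.arctan2(d[1],d[0])),k.min(0),k.max(0))
    pi=sel([.53,.15,.045],[.66,.42,.066]); d=np.linalg.svd(pi-pi.mean(0),full_matrices=0)[2][0]; print("pipe",pi.mean(0),d)
E
```

```text
bleed 56 [0.57970671 0.32850095 0.11775944] [0.57917481 0.32717998 0.11816957]
lever 228 [0.60526278 0.19201957 0.09844406] [ 0.13565265 -0.99058356  0.01850869] -82.2022947162397 [0.58821913 0.13232172 0.09010396] [0.62420272 0.25991064 0.10623944]
head 258 [ 0.51624707 -0.37307832  0.07275968] [ 0.4901367  -0.39804246  0.06606239] [ 0.54235744 -0.34811419  0.07945696]
handle 393 [ 0.41056692 -0.41698074  0.0471238 ] [-0.90884595 -0.41649186 -0.02309918] -155.37969313095354 [ 0.36720316 -0.4456447   0.03021688] [ 0.45949807 -0.3855186   0.05371646]
pipe [0.5861154  0.27503105 0.05739424] [ 2.19107044e-01 -9.75700758e-01 -3.66157831e-04]
bleed 74 [0.58077466 0.33213564 0.11691831] [0.57958905 0.33313472 0.1169936 ]
lever 203 [0.6048279  0.20097817 0.09775936] [-0.14936184  0.98858243 -0.01989512] 98.59165932241311 [0.58914289 0.13594204 0.09036864] [0.62368151 0.26433845 0.10629919]
head 84 [ 0.48264148 -0.40797719  0.07149448] [ 0.42396385 -0.47959862  0.06607245] [ 0.54131912 -0.33635575  0.07691651]
handle 150 [ 0.41395032 -0.40779083  0.04256032] [ 0.92398413  0.38219966 -0.01329486] 22.472095739718366 [ 0.36644804 -0.44627022  0.03005576] [ 0.45897468 -0.37830416  0.05320648]
pipe [0.57908334 0.31991467 0.05745687] [-0.16019291  0.98705772 -0.00743503]
```

View pics/scene1.png

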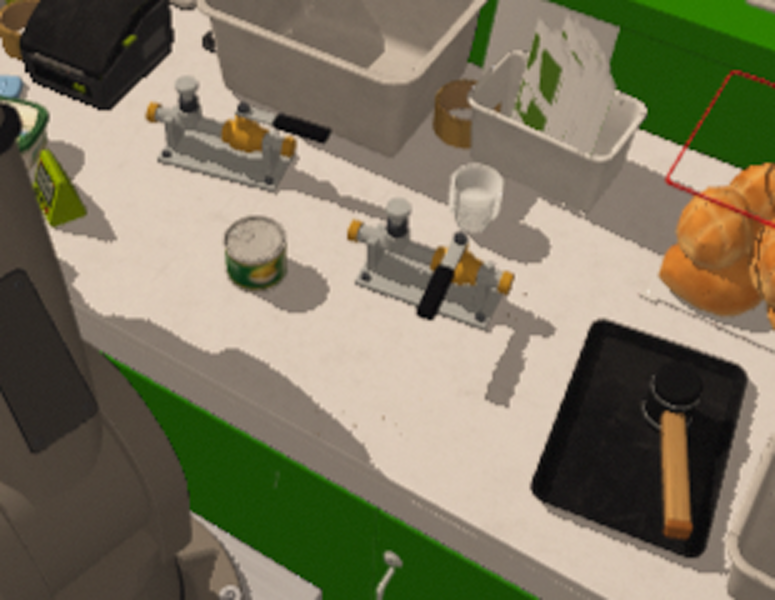

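View pics/side1.png

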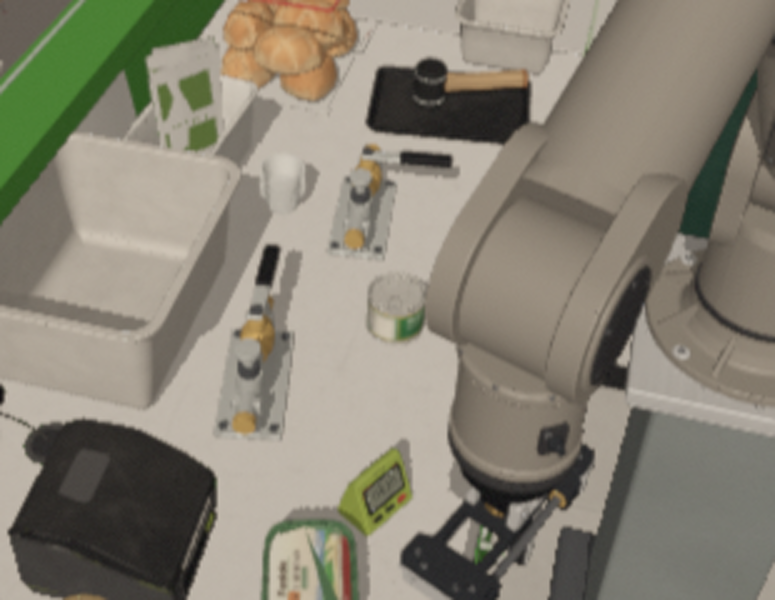

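The left line (lever along its pipe, crop px ~(300,125)) is open, so it is A. The right one is shut, with its lever towards the robot at ~(435,290). The mallet stands on the tray with its head at ~(675,385). Next I check the clearance to the tub behind lever A and the bin right of the tray.

```bash
python3 - <<'E'
from h import *
A=[cloud(c)[1].reshape(-1,3) for c in("scene","side")]
X=np.concatenate(A)
def s(lo,hi):return X[np.all((X>lo)&(X<hi),1)]
t=s([.62,.0,.05],[.9,.35,.4])
for y in np.arange(0.02,.34,.04):
    q=t[abs(t[:,1]-y)<.02]
    print("tub y%.2f"%y,len(q),q[:,0].min().round(3) if len(q) else "",q[:,2].max().round(3) if len(q) else "")
b=s([.3,-.75,.03],[.75,-.46,.3])
for x in np.arange(.34,.7,.05):
    q=b[abs(b[:,0]-x)<.025]
    if len(q): print("bin x%.2f"%x,len(q),q[:,1].max().round(3),q[:,2].max().round(3))
r=s([.3,-.55,.012],[.68,-.2,.022]); print("rim",r.min(0),r.max(0))
f=s([.42,-.35,-.01],[.5,-.32,.03]); print("floor",np.median(f,0))
h=s([.35,-.47,.040],[.475,-.36,.06]); print("hand",np.median(h,0),h[:,2].max())
E
```

```text
tub y0.02 501 0.75 0.246
tub y0.06 1753 0.677 0.245
tub y0.10 1283 0.671 0.244
tub y0.14 610 0.62 0.244
tub y0.18 595 0.62 0.245
tub y0.22 603 0.62 0.244
tub y0.26 590 0.666 0.244
tub y0.30 605 0.667 0.244
bin x0.34 2568 -0.471 0.245
bin x0.39 2023 -0.465 0.3
bin x0.44 1869 -0.465 0.3
bin x0.49 3003 -0.465 0.3
bin x0.54 842 -0.602 0.3
bin x0.59 710 -0.603 0.3
bin x0.64 702 -0.461 0.3
bin x0.69 1623 -0.46 0.299
rim [ 0.3430409  -0.54954097  0.01202536] [ 0.67978505 -0.24682058  0.02199782]
floor [ 0.45915053 -0.33492063  0.00291642]
hand [ 0.41980006 -0.41248457  0.04839475] 0.05517665396938809
```

```bash
python3 - <<'E'
from h import *
X=np.concatenate([cloud(c)[1].reshape(-1,3) for c in("scene","side")])
def prof(lo,hi,ax,other,red):
    q=X[np.all((X>lo)&(X<hi),1)]
    for z in np.arange(lo[2],hi[2],.03):
        l=[]
        for v in np.arange(lo[ax],hi[ax],.06):
            w=q[(abs(q[:,2]-z-.015)<.015)&(q[:,ax]>=v)&(q[:,ax]<v+.06)]
            l.append("%.3f(%d)"%(red(w[:,other],2 if red is np.percentile else None) if 0 else red(w[:,other]),len(w)) if len(w)>2 else "-")
        print(round(z,2),l)
print("tub: min x per y bin from .02");prof([.63,.02,.01],[.9,.38,.26],1,0,np.min)
print("bin: max y per x bin from .33");prof([.33,-.7,.02],[.75,-.455,.31],0,1,np.max)
E
```

```text
tub: min x per y bin from .02
0.01 ['0.774(152)', '0.695(471)', '0.694(105)', '0.633(107)', '0.633(105)', '0.691(468)']
0.04 ['0.720(143)', '0.692(541)', '0.690(126)', '0.688(132)', '0.688(128)', '0.687(599)']
0.07 ['0.703(243)', '0.688(408)', '0.685(143)', '0.685(129)', '0.685(143)', '0.685(602)']
0.1 ['0.697(445)', '0.686(247)', '0.686(126)', '0.683(133)', '0.681(126)', '0.682(441)']
0.13 ['0.680(483)', '0.670(119)', '0.670(75)', '0.669(71)', '0.668(81)', '0.666(159)']
0.16 ['0.677(303)', '0.669(98)', '0.665(104)', '0.669(100)', '0.666(98)', '0.666(114)']
0.19 ['0.887(159)', '0.885(167)', '0.884(171)', '0.888(168)', '0.886(178)', '0.888(173)']
0.22 ['0.888(185)', '0.888(186)', '0.886(187)', '0.888(188)', '0.884(191)', '0.888(210)']
0.25 ['-', '-', '-', '-', '-', '-']
bin: max y per x bin from .33
0.02 ['-0.456(443)', '-0.456(294)', '-0.484(688)', '-', '-', '-0.455(248)', '-0.510(135)']
0.05 ['-0.480(471)', '-0.478(278)', '-0.482(733)', '-', '-', '-0.455(111)', '-0.456(395)']
0.08 ['-0.470(575)', '-0.468(275)', '-0.469(808)', '-0.502(31)', '-', '-0.690(5)', '-0.455(528)']
0.11 ['-', '-', '-', '-', '-', '-', '-0.476(306)']
0.14 ['-', '-', '-', '-', '-', '-', '-']
0.17 ['-0.611(45)', '-0.608(41)', '-0.605(45)', '-0.608(41)', '-0.609(38)', '-0.506(35)', '-0.568(40)']
0.2 ['-0.602(167)', '-0.603(164)', '-0.602(146)', '-0.598(145)', '-0.604(128)', '-0.457(247)', '-0.556(152)']
0.23 ['-0.601(1393)', '-0.599(1145)', '-0.602(890)', '-0.604(545)', '-0.604(410)', '-0.601(384)', '-0.600(369)']
0.26 ['-', '-0.665(83)', '-0.637(196)', '-0.624(157)', '-0.612(106)', '-0.629(70)', '-0.650(46)']
0.29 ['-', '-0.669(58)', '-0.638(151)', '-0.625(190)', '-0.612(162)', '-0.627(67)', '-0.648(59)']
```

```bash
python3 - <<'E'
from h import *
X=np.concatenate([cloud(c)[1].reshape(-1,3) for c in("scene","side")])
q=X[np.all((X>[.64,.1,.05])&(X<[.72,.35,.4]),1)]
print(np.percentile(q[:,2],[50,90,97,99,100]), q[q[:,2]>np.percentile(q[:,2],97)].mean(0))
s=status.sense()
R=cv2.Rodrigues(np.zeros(3))[0]
from scipy.spatial.transform import Rotation as Ro
R=Ro.from_euler('xyz',s['eef_rot'],degrees=True).as_matrix()
for t in([.627,.195,.213],): print((R.T@(np.array(t)-s['tool_pos'])*100).round(2))
E
```

```text
[0.1090145  0.16201124 0.16414331 0.1653901  0.16807682] [0.67370692 0.22335748 0.16522591]
[-5.008e+01 -2.503e+01  5.000e-02]
```

```bash
python3 -m handwheel '[{"x":0,"y":0,"z":-6,"turn":0,"claw":0},{"x":-10,"y":-5,"z":-6,"turn":-0.1,"claw":0},{"x":-51.1,"y":-26.2,"z":-6,"turn":-0.4,"claw":0},{"x":-51.1,"y":-26.2,"z":-6,"turn":-0.4,"claw":0},{"x":-51.1,"y":-26.2,"z":-6,"turn":-0.4,"claw":0},{"x":-51.1,"y":-26.2,"z":-6,"turn":-0.4,"claw":0},{"x":-51.1,"y":-26.2,"z":-6,"turn":-0.4,"claw":0},{"x":-51.1,"y":-26.2,"z":-6,"turn":-0.4,"claw":0},{"x":-51.1,"y":-26.2,"z":-6,"turn":-0.4,"claw":0},{"x":-51.1,"y":-26.2,"z":-6,"turn":-0.4,"claw":0},{"x":-51.1,"y":-26.2,"z":-6,"turn":-0.4,"claw":0},{"x":-51.1,"y":-26.2,"z":-6,"turn":-0.4,"claw":0},{"x":-51.1,"y":-26.2,"z":-6,"turn":-0.4,"claw":0},{"x":-51.1,"y":-26.2,"z":-6,"turn":-0.4,"claw":0}]' 20
```

```text
clock: 3.05
tool_pos: [0.6311, 0.1819, 0.2736]
eef_rot: [180.0, -0.0, -180.0]
force: [-0.1, 0.2, 0.7]
finger_gap: 0.0006
finger_force: 0.0
```

```bash
python3 -m handwheel '[{"x":0,"y":0,"z":6,"turn":0,"claw":0},{"x":0,"y":0,"z":12,"turn":0,"claw":0},{"x":0,"y":0,"z":15,"turn":0,"claw":0},{"x":0,"y":0,"z":18,"turn":0,"claw":0},{"x":0,"y":0,"z":18,"turn":0,"claw":0}]'; python3 - <<'E'
from h import *
p,P=cloud("side"); save(cv2.resize(p[200:300,190:330],None,fx=5,fy=5),"c.png")
# finger path: pivot H, lever angle th from open; finger centre at along r, behind by off(th)
H=np.array([.5915,.254]); y0=np.radians(8.5); c0=status.sense()['tool_pos']
for th in (0,15,30,45,60,75,90,93):
    a=-np.pi/2+y0-np.radians(th); u=np.array([np.cos(a),np.sin(a)]); n=np.array([-u[1],u[0]]) # trailing side (ccw)
    off=.011+.008*abs(n[0])+.0125*abs(n[1]); t=H+.078*u+off*n
    print(th,t.round(4),"x %.2f y %.2f"%((c0[0]-t[0])*100,(t[1]-c0[1])*100))
E
```

```text
clock: 3.68
tool_pos: [0.6302, 0.1808, 0.0918]
eef_rot: [-179.9, -0.2, 180.0]
force: [-0.1, 0.0, 1.3]
finger_gap: 0.0005
finger_force: 0.0
0 [0.6236 0.1799] x 0.76 y -0.10
15 [0.6029 0.1742] x 2.83 y -0.67
30 [0.5843 0.173 ] x 4.69 y -0.79
45 [0.5651 0.1765] x 6.61 y -0.44
60 [0.5465 0.1853] x 8.47 y 0.44
75 [0.5302 0.1994] x 10.10 y 1.85
90 [0.518  0.2182] x 11.32 y 3.73
93 [0.5162 0.2224] x 11.50 y 4.15
```

View pics/c.png

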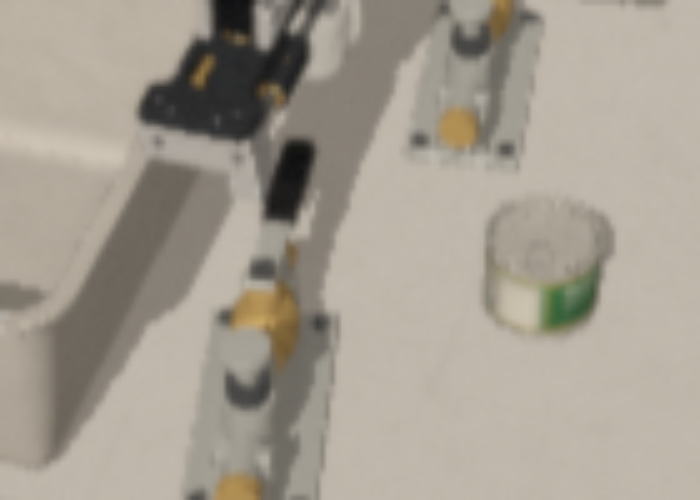

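The closed fingers stand on the tub side of the lever sleeve, at about (250,190), and nothing is touching. Now I push along the arc.

```bash
python3 -m handwheel '[{"x":0.8,"y":-0.1,"z":0,"turn":0,"claw":0},{"x":1.8,"y":-0.4,"z":0,"turn":0,"claw":0},{"x":2.8,"y":-0.7,"z":0,"turn":0,"claw":0},{"x":3.8,"y":-0.8,"z":0,"turn":0,"claw":0},{"x":4.7,"y":-0.8,"z":0,"turn":0,"claw":0},{"x":5.7,"y":-0.6,"z":0,"turn":0,"claw":0},{"x":6.6,"y":-0.4,"z":0,"turn":0,"claw":0},{"x":7.5,"y":0,"z":0,"turn":0,"claw":0},{"x":8.5,"y":0.4,"z":0,"turn":0,"claw":0},{"x":9.3,"y":1.1,"z":0,"turn":0,"claw":0},{"x":10.1,"y":1.8,"z":0,"turn":0,"claw":0},{"x":10.7,"y":2.7,"z":0,"turn":0,"claw":0},{"x":11.2,"y":3.3,"z":0,"turn":0,"claw":0},{"x":11.3,"y":3.7,"z":0,"turn":0,"claw":0},{"x":11.4,"y":3.9,"z":0,"turn":0,"claw":0},{"x":11.4,"y":3.9,"z":0,"turn":0,"claw":0}]'; python3 - <<'E'
from h import *
for c in("scene","side"):
    X=cloud(c)[1].reshape(-1,3); l=X[np.all((X>[.45,.16,.093])&(X<[.60,.275,.108]),1)]
    u=l[np.hypot(l[:,0]-.5915,l[:,1]-.254)<.13]; print(c,len(u),u.min(0),u.max(0))
    k=u[u[:,1]>.225]; d=np.linalg.svd(k-k.mean(0),full_matrices=0)[2][0]; print(np.degrees(np.arctan(d[1]/d[0])),k.mean(0))
E
```

```text
clock: 5.72
tool_pos: [0.5213, 0.2124, 0.0936]
eef_rot: [-179.6, 0.2, 179.6]
force: [21.6, -36.9, -0.3]
finger_gap: 0.001
finger_force: 20.2
scene 129 [0.48073516 0.19689992 0.09318598] [0.59682103 0.24874114 0.10790249]
9.481008015472089 [0.50971462 0.2345761  0.10080144]
side 245 [0.48032273 0.21558565 0.09303747] [0.59989945 0.26641031 0.10765957]
11.365620412122905 [0.53566755 0.24350442 0.09858488]
```

```bash
python3 -m handwheel '[{"x":-0.3,"y":0.1,"z":0,"turn":0,"claw":0},{"x":-0.3,"y":0.4,"z":0,"turn":0,"claw":0},{"x":-0.3,"y":0.4,"z":0,"turn":0,"claw":0}]'; python3 -m handwheel '[{"x":0,"y":-1,"z":0,"turn":0,"claw":0},{"x":0,"y":-3,"z":0,"turn":0,"claw":0},{"x":0,"y":-3,"z":0,"turn":0,"claw":0}]';python3 - <<'E'
from h import *
for c in("scene","side"):
    p,P=cloud(c);X=P.reshape(-1,3); l=X[np.all((X>[.46,.22,.093])&(X<[.60,.275,.108]),1)]
    k=l[l[:,0]<.55]; k=k-k.mean(0); d=np.linalg.svd(k,full_matrices=0)[2][0]; print(c,len(k),np.degrees(np.arctan(d[1]/d[0])),(l[l[:,0]<.55]).mean(0))
    if c=="side": save(cv2.resize(p[180:300,190:330],None,fx=5,fy=5),"d.png")
E
```

```text
clock: 6.2
tool_pos: [0.5218, 0.2127, 0.093]
eef_rot: [-179.3, -0.1, 179.5]
force: [4.2, -54.0, 19.3]
finger_gap: 0.0005
finger_force: 27.2
clock: 6.58
tool_pos: [0.5206, 0.1921, 0.0935]
eef_rot: [-180.0, -0.0, 179.8]
force: [-0.4, -0.2, 0.5]
finger_gap: 0.0004
finger_force: 0.0
scene 118 11.059693240498675 [0.51423349 0.23226436 0.10039131]
side 154 10.930348159238024 [0.51439565 0.239114   0.09875202]
```

View pics/d.png

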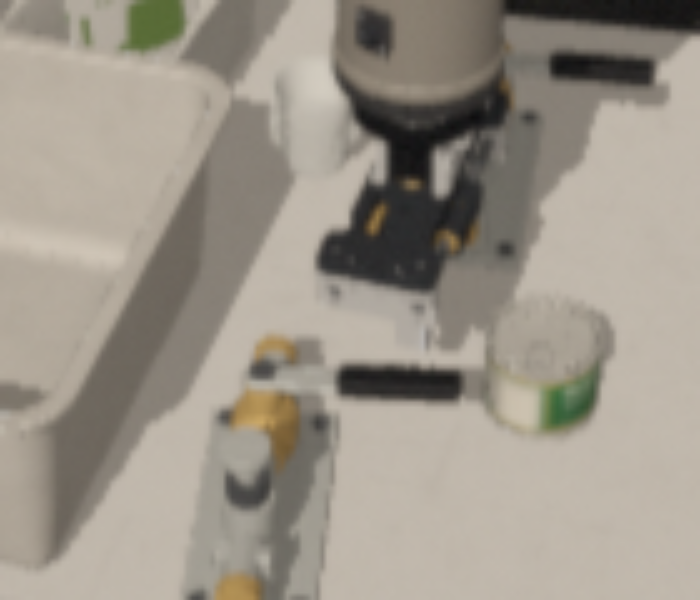

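Lever A now lies across its pipe towards the robot, at ~(350,380). Raising the force to 54 N moved it no further, so it is on its stop. Now to the mallet.

```bash
python3 -m handwheel '[{"x":0,"y":-0.5,"z":-6,"turn":0,"claw":1},{"x":0,"y":-0.5,"z":-12,"turn":0,"claw":5},{"x":0.5,"y":-3,"z":-17.5,"turn":0.18,"claw":5},{"x":1,"y":-8,"z":-17.5,"turn":0.36,"claw":5},{"x":2,"y":-13,"z":-17.5,"turn":0.54,"claw":5},{"x":2.5,"y":-18,"z":-17.5,"turn":0.72,"claw":5},{"x":3,"y":-23,"z":-17.5,"turn":0.9,"claw":5},{"x":3.5,"y":-28,"z":-17.5,"turn":1.08,"claw":5},{"x":4,"y":-33,"z":-17.5,"turn":1.26,"claw":5},{"x":4.5,"y":-38,"z":-17.5,"turn":1.44,"claw":5},{"x":5,"y":-43,"z":-17.5,"turn":1.62,"claw":5},{"x":5.5,"y":-48,"z":-17.5,"turn":1.8,"claw":5},{"x":6,"y":-53,"z":-17.5,"turn":1.98,"claw":5},{"x":6.4,"y":-59,"z":-17.5,"turn":2.16,"claw":5},{"x":6.4,"y":-59,"z":-17.5,"turn":2.34,"claw":5},{"x":6.4,"y":-59,"z":-17.5,"turn":2.52,"claw":5},{"x":6.4,"y":-59,"z":-17.5,"turn":2.73,"claw":5},{"x":6.4,"y":-59,"z":-17.5,"turn":2.73,"claw":5},{"x":6.4,"y":-59,"z":-17.5,"turn":2.73,"claw":5}]' 50; python3 - <<'E'
from h import *
p,P=cloud("scene");X=P.reshape(-1,3)
b=X[np.all((X>[.35,-.52,.05])&(X<[.56,-.462,.15]),1)];print("bin",np.percentile(b[:,2],[50,97,100]))
save(np.hstack([read_camera("wrist")[0]]),"w.png")
m=camera_model("wrist");print({k:np.round(v,3) for k,v in m.items()})
for q in("mallet","mallet_grip"):
    for r in nets.regions_of(q,"wrist")[:2]: print(q,r["score"],r["extent"])
E
```

```text
clock: 9.05
tool_pos: [0.4562, -0.396, 0.2684]
eef_rot: [-180.0, 0.0, 23.7]
force: [0.0, -0.5, 1.2]
finger_gap: 0.05
finger_force: 0.0
bin [0.09728709 0.10199373 0.10563789]
{'fx': np.float64(325.192), 'fy': np.float64(325.192), 'cx': np.float64(280.893), 'cy': np.float64(208.461), 'world_to_cam': array([[ 0.4  , -0.916,  0.   , -0.546],
       [ 0.885,  0.387, -0.258, -0.21 ],
       [ 0.236,  0.104,  0.966, -0.512],
       [ 0.   ,  0.   ,  0.   ,  1.   ]])}
mallet 0.69 [262.1, 107.6, 46.7, 147.9]
mallet_grip 0.65 [260.6, 109.2, 45.4, 147.4]
```

View pics/w.png

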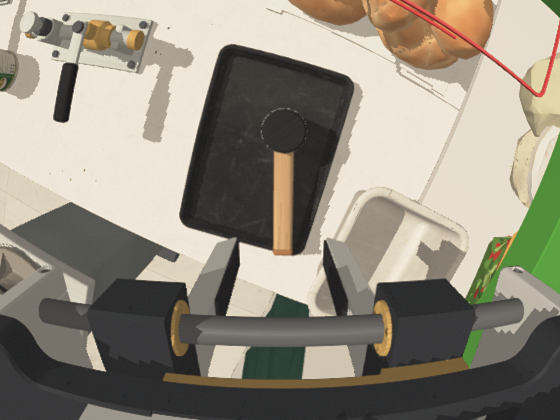

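The wrist view shows the mallet between the finger lines, with its handle running (283,150)–(283,253) and its head at (283,130). Measuring it precisely.

```bash
cat >> h.py <<'E'
def wr(u,v,z,m):
    x=(np.asarray(u,float)-m["cx"])/m["fx"]; y=(np.asarray(v,float)-m["cy"])/m["fy"]; t=np.hypot(x,y); s=np.sin(t)/np.maximum(t,1e-9)
    d=np.stack([x*s,-y*s,-np.cos(t)],-1); T=np.linalg.inv(m["world_to_cam"]); d=d@T[:3,:3].T; o=T[:3,3]
    return o+d*((z-o[2])/d[...,2])[...,None]
E
python3 - <<'E'
from h import *
p=cv2.imread("pics/w.png"); m=camera_model("wrist")
h=cv2.cvtColor(p,cv2.COLOR_BGR2HSV)
mask=np.zeros((420,560),bool); sub=(h[...,1]>70)&(h[...,2]>90)&(h[...,0]<25); mask[150:258,255:315]=sub[150:258,255:315]
L=[];
for v in range(165,245,5):
    u=np.where(mask[v])[0]; L.append(wr((u.min()+u.max())/2,v,.049,m))
L=np.array(L); d=np.polyfit(L[:,0],L[:,1],1); print("ang",np.degrees(np.arctan(d[0])),L[0],L[-1])
v,u=np.where(mask); print(wr(283,v.max(),.049,m))
g=cv2.cvtColor(p,cv2.COLOR_BGR2GRAY)
hd=wr(np.array([283]),np.array([130]),.073,m); print("head",hd)
R=np.array([np.cos(np.radians(23.7)),np.sin(np.radians(23.7))]); N=np.array([-R[1],R[0]])
tp=np.array([.4562,-.396]); print("along/lat of handle vs tcp",[( (q[:2]-tp)@R, (q[:2]-tp)@N) for q in (L[0],L[-1],hd[0])])
E
```

```text
ang 22.9685722874014 [ 0.48035497 -0.38866841  0.049     ] [ 0.39156287 -0.42607824  0.049     ]
[ 0.37287234 -0.43566161  0.049     ]
head [[ 0.51959189 -0.37137024  0.073     ]]
along/lat of handle vs tcp [(np.float64(0.02506471636661183), np.float64(-0.002995772893334525)), (np.float64(-0.07127568764308996), np.float64(-0.0015607668333702637)), (np.float64(0.06794545964619206), np.float64(-0.002927676284167952))]
```

```bash
python3 -m handwheel '[{"x":0,"y":0.2,"z":6,"turn":0,"claw":5},{"x":0,"y":0.2,"z":12,"turn":0,"claw":5},{"x":0,"y":0.2,"z":18,"turn":0,"claw":5},{"x":0,"y":0.2,"z":22,"turn":0,"claw":5},{"x":0,"y":0.2,"z":23.7,"turn":0,"claw":5},{"x":0,"y":0.2,"z":23.7,"turn":0,"claw":5},{"x":0,"y":0.2,"z":23.7,"turn":0,"claw":0},{"x":0,"y":0.2,"z":23.7,"turn":0,"claw":0},{"x":0,"y":0.2,"z":23.7,"turn":0,"claw":0},{"x":0,"y":0.2,"z":23.7,"turn":0,"claw":0},{"x":0,"y":0.2,"z":23.7,"turn":0,"claw":0}]' 55
```

```text
clock: 10.62
tool_pos: [0.4569, -0.3985, 0.032]
eef_rot: [180.0, -0.0, 23.5]
force: [-0.7, 1.3, 7.6]
finger_gap: 0.0235
finger_force: 55.0
```

```bash
python3 -m handwheel '[{"x":0,"y":0,"z":-3,"turn":0,"claw":0},{"x":0,"y":0,"z":-8,"turn":0,"claw":0},{"x":0,"y":0,"z":-14,"turn":0,"claw":0},{"x":0,"y":0,"z":-20,"turn":0,"claw":0},{"x":2.7,"y":-5,"z":-22,"turn":0,"claw":0},{"x":5.5,"y":-10,"z":-22,"turn":0,"claw":0},{"x":8.2,"y":-15,"z":-22,"turn":0,"claw":0},{"x":10.9,"y":-20,"z":-22,"turn":0,"claw":0},{"x":13.6,"y":-25,"z":-22,"turn":0,"claw":0},{"x":16.4,"y":-30,"z":-22,"turn":0,"claw":0},{"x":19.1,"y":-35,"z":-22,"turn":0,"claw":0},{"x":21.8,"y":-40,"z":-22,"turn":0,"claw":0},{"x":24.5,"y":-45,"z":-22,"turn":0,"claw":0},{"x":27.3,"y":-50,"z":-22,"turn":0,"claw":0},{"x":30,"y":-55,"z":-22,"turn":0,"claw":0},{"x":32.7,"y":-60,"z":-22,"turn":0,"claw":0},{"x":33.8,"y":-62,"z":-22,"turn":0,"claw":0},{"x":33.8,"y":-62,"z":-22,"turn":0,"claw":0},{"x":33.8,"y":-62,"z":-22,"turn":0,"claw":0}]'; python3 - <<'E'
from h import *
p,P=cloud("side"); save(cv2.resize(p[150:330,150:350],None,fx=3.3,fy=3.3),"s2.png")
for c in("scene","side"):
    if c=="scene": P=cloud(c)[1]
    X=P.reshape(-1,3); q=X[np.all((X>[.52,.27,.2])&(X<[.62,.4,.31]),1)]; t=q[q[:,2]>.275]
    print(c,len(q),q.min(0),q.max(0),len(t) and (t.min(0)+t.max(0))/2)
    b=X[np.all((X>[.55,.29,.112])&(X<[.61,.37,.125]),1)]; print(len(b), len(b) and (b.min(0)+b.max(0))/2)
E
```

```text
clock: 13.0
tool_pos: [0.5197, 0.3034, 0.2514]
eef_rot: [180.0, 0.0, 23.4]
force: [-0.5, -0.8, -3.3]
finger_gap: 0.0235
finger_force: 55.0
scene 299 [0.52008552 0.27620744 0.22425506] [0.60559516 0.35337868 0.30954394] [0.56284034 0.31479306 0.2923094 ]
54 [0.58090351 0.32775009 0.11803019]
side 299 [0.52008552 0.27620744 0.22425506] [0.60559516 0.35337868 0.30954394] [0.56284034 0.31479306 0.2923094 ]
54 [0.58090351 0.32775009 0.11803019]
```

View pics/s2.png

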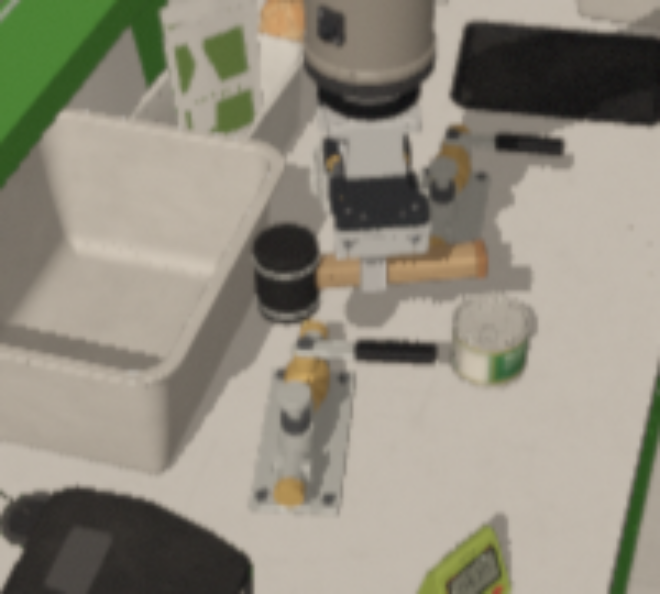

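The mallet hangs level, head over at ~(287,272) in the picture and by depth centred over the pin. Pressing down now.

```bash
python3 -m handwheel '[{"x":0,"y":0,"z":5,"turn":0,"claw":0},{"x":0,"y":0,"z":9,"turn":0,"claw":0},{"x":0,"y":0,"z":10.2,"turn":0,"claw":0},{"x":0,"y":0,"z":11,"turn":0,"claw":0},{"x":0,"y":0,"z":11.6,"turn":0,"claw":0},{"x":0,"y":0,"z":11.6,"turn":0,"claw":0},{"x":0,"y":0,"z":11.6,"turn":0,"claw":0}]'; python3 - <<'E'
from h import *
for c in("scene","side"):
    p,P=cloud(c);X=P.reshape(-1,3); q=X[np.all((X>[.555,.29,.165])&(X<[.61,.37,.2]),1)]; print(c,len(q),len(q) and (q.min(0),q.max(0),np.median(q,0)))
save(cv2.resize(p[200:330,180:320],None,fx=4.5,fy=4.5),"s3.png")
E
```

```text
clock: 13.98
tool_pos: [0.5203, 0.3051, 0.1366]
eef_rot: [-180.0, -0.1, 23.5]
force: [-0.8, -3.1, 5.2]
finger_gap: 0.0234
finger_force: 55.0
scene 34 (array([0.55636858, 0.30544214, 0.16545411]), array([0.59822098, 0.35243467, 0.18259445]), array([0.57966011, 0.3101658 , 0.1766007 ]))
side 241 (array([0.55514187, 0.30689839, 0.16513314]), array([0.60503349, 0.35915562, 0.18181649]), array([0.57836376, 0.3389683 , 0.17661108]))
```

View pics/s3.png

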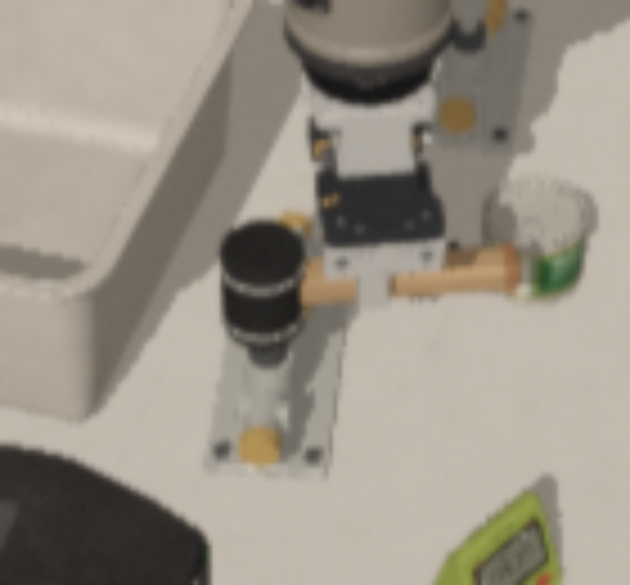

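The head sits on the pin, ~8.5 N above its free weight, with its top at 0.177 m, so it is about at the bottom. I press slightly more to be sure.

```bash
python3 -m handwheel '[{"x":0,"y":0,"z":0.3,"turn":0,"claw":0},{"x":0,"y":0,"z":0.4,"turn":0,"claw":0},{"x":0,"y":0,"z":0.4,"turn":0,"claw":0},{"x":0,"y":0,"z":0.4,"turn":0,"claw":0}]'
```

```text
clock: 14.58
tool_pos: [0.5195, 0.3048, 0.1324]
eef_rot: [-180.0, 0.0, 23.5]
force: [-7.8, -5.7, 13.1]
finger_gap: 0.0235
finger_force: 55.0
```

```bash
python3 -m handwheel '[{"x":0,"y":0,"z":-3,"turn":0,"claw":0},{"x":0,"y":0,"z":-8,"turn":0,"claw":0},{"x":0,"y":0,"z":-12,"turn":0,"claw":0},{"x":-2.7,"y":5,"z":-12,"turn":0,"claw":0},{"x":-5.5,"y":10,"z":-12,"turn":0,"claw":0},{"x":-8.2,"y":15,"z":-12,"turn":0,"claw":0},{"x":-10.9,"y":20,"z":-12,"turn":0,"claw":0},{"x":-13.6,"y":25,"z":-12,"turn":0,"claw":0},{"x":-16.4,"y":30,"z":-12,"turn":0,"claw":0},{"x":-19.1,"y":35,"z":-12,"turn":0,"claw":0},{"x":-21.8,"y":40,"z":-12,"turn":0,"claw":0},{"x":-24.5,"y":45,"z":-12,"turn":0,"claw":0},{"x":-27.3,"y":50,"z":-12,"turn":0,"claw":0},{"x":-30,"y":55,"z":-12,"turn":0,"claw":0},{"x":-32.7,"y":60,"z":-12,"turn":0,"claw":0},{"x":-33.8,"y":62,"z":-12,"turn":0,"claw":0},{"x":-33.8,"y":62,"z":-6,"turn":0,"claw":0},{"x":-33.8,"y":62,"z":0,"turn":0,"claw":0},{"x":-33.8,"y":62,"z":0,"turn":0,"claw":0}]'; python3 - <<'E'
from h import *
p,P=cloud("scene"); save(cv2.resize(p[200:380,340:480],None,fx=3.3,fy=3.3),"s4.png")
X=P.reshape(-1,3)
b=X[np.all((X>[.55,.29,.10])&(X<[.61,.37,.125]),1)]; print("pin",len(b),b[:,2].max())
q=X[np.all((X>[.49,-.42,.165])&(X<[.56,-.32,.19]),1)]
if len(q)>10:
    c=np.linalg.lstsq(np.c_[q[:,:2]-q[:,:2].mean(0),np.ones(len(q))],q[:,2],rcond=None)[0]; print("top",len(q),q.mean(0),c)
E
```

```text
clock: 16.95
tool_pos: [0.4548, -0.3968, 0.1287]
eef_rot: [-179.7, 0.2, 23.5]
force: [0.5, -0.4, -1.9]
finger_gap: 0.0234
finger_force: 55.0Traceback (most recent call last):
  File "<stdin>", line 4, in <module>
    return umr_maximum(a, axis, None, out, keepdims, initial, where)
ValueError: zero-size array to reduction operation maximum which has no identity
```

View pics/s4.png

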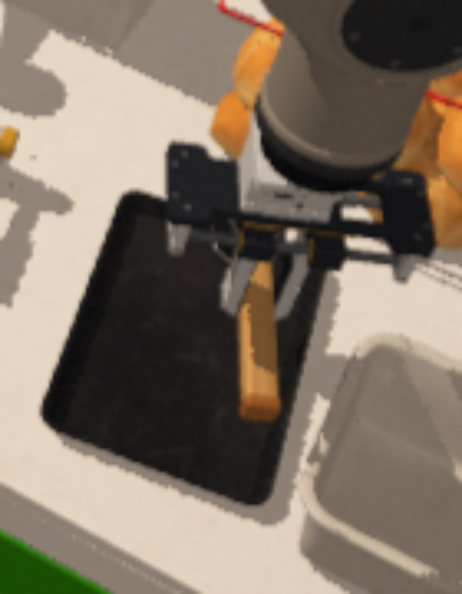

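The handle is held over the tray at ~(260,340) and looks level. Lowering it.

```bash
python3 -m handwheel '[{"x":0,"y":0,"z":5,"turn":0,"claw":0},{"x":0,"y":0,"z":8,"turn":0,"claw":0},{"x":0,"y":0,"z":9,"turn":0,"claw":0},{"x":0,"y":0,"z":9.6,"turn":0,"claw":0},{"x":0,"y":0,"z":9.6,"turn":0,"claw":0}]'
```

```text
clock: 17.62
tool_pos: [0.4573, -0.3988, 0.0368]
eef_rot: [179.9, -0.1, 23.5]
force: [-1.5, -0.3, -2.4]
finger_gap: 0.0232
finger_force: 55.0
```

```bash
python3 - <<'E'
from h import *
p,P=cloud("side");X=P.reshape(-1,3)
b=X[np.all((X>[.55,.29,.10])&(X<[.61,.37,.125]),1)]; print("pin",len(b),np.median(b,0))
q=X[np.all((X>[.48,-.42,.064])&(X<[.56,-.32,.09]),1)]
print(len(q),q.mean(0),np.percentile(q[:,2],[5,50,95])); c=np.linalg.lstsq(np.c_[q[:,:2]-q[:,:2].mean(0),np.ones(len(q))],q[:,2],rcond=None)[0]; print(c)
E
```

```text
pin 81 [0.5800825  0.33439759 0.1172244 ]
110 [ 0.51365028 -0.36231619  0.07742624] [0.06660407 0.07881461 0.08526522]
[-0.01614272 -0.15603874  0.07742624]
```

```bash
python3 -m handwheel '[{"x":0,"y":0,"z":0.2,"turn":0,"claw":0},{"x":0,"y":0,"z":0.4,"turn":0,"claw":0},{"x":0,"y":0,"z":0.4,"turn":0,"claw":0},{"x":0,"y":0,"z":0.4,"turn":0,"claw":0}]'
```

```text
clock: 18.18
tool_pos: [0.4565, -0.3983, 0.0315]
eef_rot: [-180.0, 0.0, 23.5]
force: [-0.1, 0.9, -2.8]
finger_gap: 0.0232
finger_force: 55.0
```

```bash
python3 -m handwheel '[{"x":0,"y":0,"z":0.2,"turn":0,"claw":0},{"x":0,"y":0,"z":0.3,"turn":0,"claw":0},{"x":0,"y":0,"z":0.3,"turn":0,"claw":0}]';python3 -m handwheel '[{"x":0,"y":0,"z":0.1,"turn":0,"claw":0},{"x":0,"y":0,"z":0.2,"turn":0,"claw":0},{"x":0,"y":0,"z":0.2,"turn":0,"claw":0}]'
```

```text
clock: 18.55
tool_pos: [0.4566, -0.3984, 0.0286]
eef_rot: [180.0, -0.0, 23.5]
force: [-0.1, 0.7, 1.0]
finger_gap: 0.0239
finger_force: 55.0
clock: 18.92
tool_pos: [0.4566, -0.3987, 0.028]
eef_rot: [180.0, -0.1, 23.5]
force: [-5.8, 7.1, 29.6]
finger_gap: 0.0236
finger_force: 55.0
```

Contact with the tray. Ease off a little, release, then lift away.

```bash
python3 -m handwheel '[{"x":0,"y":0,"z":-0.2,"turn":0,"claw":0},{"x":0,"y":0,"z":-0.2,"turn":0,"claw":2.6},{"x":0,"y":0,"z":-0.2,"turn":0,"claw":3.2},{"x":0,"y":0,"z":-0.2,"turn":0,"claw":5},{"x":0,"y":0,"z":-0.2,"turn":0,"claw":5},{"x":0,"y":0,"z":-0.2,"turn":0,"claw":5}]'; python3 -m handwheel '[{"x":0,"y":0,"z":-2,"turn":0,"claw":5},{"x":0,"y":0,"z":-8,"turn":0,"claw":5},{"x":0,"y":0,"z":-14,"turn":0,"claw":5},{"x":0,"y":0,"z":-20,"turn":0,"claw":5},{"x":-5,"y":0,"z":-24,"turn":0,"claw":5},{"x":-5,"y":0,"z":-24,"turn":0,"claw":5}]'; python3 - <<'E'
from h import *
W=read_camera("wrist")[0]; m=camera_model("wrist")
p,P=cloud("side");X=P.reshape(-1,3); save(np.hstack([cv2.resize(p[130:330,180:380],(400,400)),cv2.resize(W[50:300,100:400],(400,400))]),"f.png")
b=X[np.all((X>[.55,.29,.10])&(X<[.61,.37,.125]),1)]; print("pin",len(b),np.median(b,0))
X=np.concatenate([X,cloud("scene")[1].reshape(-1,3)])
l=X[np.all((X>[.46,.22,.093])&(X<[.55,.275,.108]),1)]; k=l-l.mean(0); d=np.linalg.svd(k,full_matrices=0)[2][0]; print("lever",np.degrees(np.arctan(d[1]/d[0])))
q=X[np.all((X>[.48,-.42,.064])&(X<[.56,-.32,.09]),1)]; print("head",len(q),(q.min(0)+q.max(0))/2,np.percentile(q[:,2],[5,50,95]))
E
```

```text
clock: 19.68
tool_pos: [0.4565, -0.3983, 0.0284]
eef_rot: [-180.0, 0.0, 23.5]
force: [-0.1, 0.3, 0.4]
finger_gap: 0.0497
finger_force: 0.0
clock: 20.42
tool_pos: [0.4078, -0.4211, 0.2727]
eef_rot: [179.8, -0.2, 23.2]
force: [0.5, -0.2, 0.3]
finger_gap: 0.05
finger_force: 0.0
pin 81 [0.57980093 0.33344121 0.11654625]
lever 12.07026827901818
head 350 [ 0.51691873 -0.36919683  0.07104957] [0.06612872 0.07243043 0.07605137]
```

View pics/f.png

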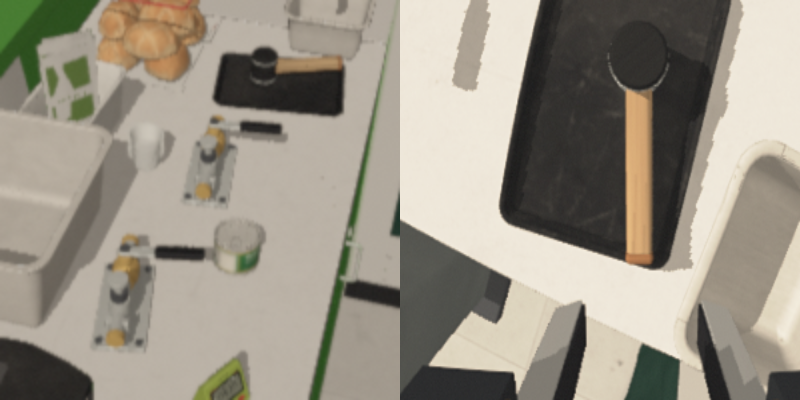

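The mallet stands upright on the tray with its head at ~(640,60) on the right half. Lever A is across its pipe and its pin is up again. The things around are in place and the gripper is clear.

```bash
python3 -c "
from bench import ticket; print(ticket.job_done())"
```

```text
the job is handed in; nothing more can be done
None
```

I handed the job in after about 20 s of robot time, with no verdict returned: line A's lever is on its shut stop, its bleed pin was pressed down with the mallet and is up again, and the mallet stands released on its head on the tray, with line B and the other things untouched.

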